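# Tuck the build plate under the bed flap and hold it flat

## Task

Refit the printer's build plate: take it by its blue grip, lay it square and centred on the print bed and slide its far edge home against the stop, underneath the orange flap, without lifting the flap. Then press the plate down flat on the bed against the two sprung pins and finish while still holding it pressed there with the gripper, so that I can do up the front clips. Leave everything else on the table where it is.

Things in the scene. Friction and masses are not known exactly. Their poses are not given: they have to be found in the camera images.
- plate: the build plate: flat aluminium plate, 120 (x) by 120 (y) by 4 mm thick, golden top, about 0.2 kg, loose, lying flat on the table. Origin: centre of its underside; x points to the far edge (the one to tuck), away from the grip; z up. Along its near edge stands an upright blue grip, 10 mm thick (x, from -57 to -47 mm), 60 mm wide (y), its top 44 mm above the plate's underside
- plate_edge (a point): middle of the plate's far edge, at its underside (60 mm along the plate's x from its origin)
- plate_grip (a point): centre of the upright blue grip, 24 mm above the plate's underside and 52 mm behind its origin; axes as the plate's
- bed: the print bed, fixed to the table: dark block 160 (x) by 150 (y) mm, its flat upper surface 40 mm above the table. Origin: centre of its underside, at table height; x points from its open front to the stop and flap at its rear, z up
- bed_stop (a point): foot of the stop's front face, middle, on the bed's upper surface (65 mm along the bed's x, 40 mm up); the axes are the bed's. The stop is 9 mm high and 130 mm wide; the plate's far edge meets it when home. Two lugs at its ends, beyond 65 mm either side, carry the flap's hinge
- flap (a joint): hinge of the orange flap, rad: 0 lying down (its rest), growing as it is lifted. Light, and closed by a weak spring (about 1 N at the lip). The flap is 126 mm wide and laps forward from over the stop; down, its flat underside is 9 mm above the bed surface, from the stop forward to 40 mm in front of it; its front lip then bends up at 40 degrees and ends 48 mm in front of the stop, 16 mm above the bed. Hinge axis: 6 mm behind the stop's face, 14 mm above the bed
- flap_lip (a point): middle of the front end of the flap's upturned lip
- pins (a joint): travel of the two brass lift pins, m: 0 standing 6 mm proud of the bed, 0.006 pressed flush. They move as one, 35 mm either side of the bed's middle line, 105 mm in front of the stop (40 mm in front of the bed's centre), 12 mm thick. Together they push up with 4 N when free and 6.4 N when flush, and so lift the plate's near edge as soon as it is let go
- pins_top (a point): midway between the tops of the two pins
- tray_yellow: bystander, loose, to be left alone: yellow printed tray, 70 by 110 by 30 mm; origin in it, at table level
- tray_black: bystander, loose, to be left alone: black printed tray, 70 by 110 by 30 mm; origin in it, at table level
- bottle: bystander, loose, to be left alone: white bottle with blue cap, 60 across, 160 high; origin in it, at table level
- spool: bystander, loose, to be left alone: spool of green filament lying flat, 160 across, 58 high; origin in it, at table level
- scraper: bystander, loose, to be left alone: spatula-like scraper; origin on its underside
- screwdriver: bystander, loose, to be left alone: screwdriver; origin on its underside
Things that resemble listed ones, but are neither listed nor needed, are in the scene too. Of the things like the plate, leave any that is purple; of the rest the larger one is meant.

How it is judged:
By the outcome, as a careful person would: the job done as asked, in the order asked, and still so for the second after the job is handed in, while the arm keeps its last pose, push and grip.
It also fails if it takes over 42 s, if anything falls off the work surface, if the arm or the gripper's body presses on something with over 40 N, if the wrist force passes 120 N, or if a joint passes its speed limit or range.

## Robot

A 6-joint arm with a two-finger parallel gripper is mounted at the origin on the work surface. World frame = base frame: x ahead of the robot, y to its left, z up, the work surface at z = 0. Lengths are in m, angles in rad, forces in N, time in s.
With the tool pointing down it reaches from about 0.375 to 0.975 m from the base axis. Payload 3.8 kg.
Tool frame: the origin (TCP) lies on the centre line of the jaws, within the pads' length; the fingertips stand 17 mm ahead of it and the grasp point (between the pads) lies 2 mm behind it (bot.tip_extent is the distance from the TCP to the fingertips, in m); z points along the fingers, y is the line along which they close (so a half turn about z gives the same grasp; the last joint's range is limited). The gripper opens to 85 mm and grips with 20 to 120 N. Pads are 22 mm wide; open, the fingers measure 114 mm over their backs; the gripper's body (76 mm by 85 mm) begins 54 mm behind the grasp point. The pads swing forward as they close: fully open they stand 13 mm farther back than shut.
Start: joints at [1.094, 0.264, 1.604, -0, 1.274, -0.037], TCP at [0.287, 0.611, 0.248] pointing down, gripper open.
Joint ranges: [-2.63, 2.63], [-0.94, 2.18], [0.31, 2.57], [-1.31, 4.45], [0, 2.66], [-2.55, 2.55]. Speed limits (rad/s): [2.57, 2.57, 3.14, 3.14, 3.14, 3.14].

## Interface

Orientations are given as a rotation vector (axis times angle).
In Python, from workcell import readout, read_camera, finish_job, bot gives the robot as it stands.
- The arm moves only by the tool jog_arm, never from a script. Its argument "deltas" is one flat list of numbers, 7 for each row, row after row: the shift along the tool's x, y, z in m, then the turn, a rotation vector about the tool's x, y, z in degrees, then the gripper command: -1 is shut, 1 is fully open, values between are in proportion. A call has 1 to 8 rows; each row is the pose to reach, as a shift and turn from the pose commanded when the call began, along the tool's axes at that moment; what a row does not reach only later rows make up. A row lasts 1/10 s, in which the tool goes at most 50 mm and 8.59 degrees, less where a joint would pass 70% of its speed; a pose out of reach is approached as far as the arm can. A call with a gripper value outside its range is refused whole. The fingers move at their own pace and stop on an object; "squeeze" is the grip in N (left out, the last holds). Time passes only in rows, so rows that repeat a pose let the fingers close. It gives the time, the measured TCP pose, the force, the opening and the grip force at its end, in the units of the state.
- readout.read_state(): the state, without advancing time (a new reading comes with each control period).
- read_camera(name): name is "scene" or "top" or "wrist"; returns a dict with "color" (420x560x3 uint8, blue, green, red), "fx", "fy", "cx", "cy" (pixels), "origin" and "attitude" of the camera in the world. Camera axes: x right, y down, z forward; pixel columns grow to the right and rows downward; lengths in m; the calibration is good to about 2 mm. The wrist camera is an equidistant fisheye: a pixel r from the principal point sees the ray r / f radians off the axis. A picture is of the moment at which its call begins. There is no depth.
- finish_job(): hands the job in; it is judged then, once.
The state is a dict: "time": time; "q": joint angles; "joint_vel": joint speeds; "joint_torque": joint torques, N m; "tool_pos": TCP position; "tcp_rot": TCP orientation; "wrist_force": force on the tool from outside, world axes, zero at the start; "torque": the same for the moment, N m; "width": opening from 0.0 (shut) to 1.0 (fully open); "grip_force": force on a finger pad.
Only numpy, scipy, OpenCV 4.12 (cv2) and the standard library are available. Lean on these libraries where they do the work, as an engineer would, in place of code of your own. Each camera call takes 0.05 s, during which the arm holds its last target. There are 200 camera calls.

## Working session

There is one attempt and no reset: what is moved stays moved. The work goes in short steps, Python scripts to look and compute and a tool call to move; the robot and the scene stay as the last step left them, time stands still between calls to the robot, and variables do not carry over. Pictures are saved under pics/ and viewed, at most 10 in all, crops included, and the job is handed in when it is done.

Besides the shell and the picture viewer there is one more tool, called after "Call:" as name(argument=value, ...) on one line, values as JSON. jog_arm: Moves the arm, as the interface text tells. Its arguments: {"type":"object","properties":{"deltas":{"type":"array"},"squeeze":{"type":"number"}},"required":["deltas"]}

```bash
mkdir -p pics; ls
cat > h.py <<'E'
import numpy as np, cv2
from scipy.spatial.transform import Rotation as R
from workcell import readout, read_camera, finish_job, bot
def att(c):
    a=np.array(c["attitude"],float)
    return a if a.shape==(3,3) else (R.from_rotvec(a).as_matrix() if a.size==3 else R.from_quat(a).as_matrix())
def ray(c,u,v,fish=False):
    x=(u-c["cx"])/c["fx"];y=(v-c["cy"])/c["fy"]
    if fish:
        t=np.hypot(x,y);d=np.array([x/t*np.sin(t),y/t*np.sin(t),np.cos(t)]) if t>1e-9 else np.array([0,0,1.])
    else: d=np.array([x,y,1.])
    return att(c)@d
def onplane(c,u,v,z,fish=False):
    d=ray(c,u,v,fish);o=np.array(c["origin"]);return o+d*(z-o[2])/d[2]
def proj(c,p,fish=False):
    q=att(c).T@(np.array(p)-np.array(c["origin"]))
    if fish:
        t=np.arctan2(np.hypot(q[0],q[1]),q[2]);n=np.hypot(q[0],q[1]);return np.array([c["cx"]+c["fx"]*t*q[0]/n,c["cy"]+c["fy"]*t*q[1]/n])
    return np.array([c["cx"]+c["fx"]*q[0]/q[2],c["cy"]+c["fy"]*q[1]/q[2]])
E
python3 - <<'E'
from h import *
for n in("scene","top"):
    c=read_camera(n);cv2.imwrite(f"pics/{n}0.png",c["color"])
    print(n,{k:v for k,v in c.items() if k!="color"})
print(readout.read_state())
E
```

```text
pics
scene {'fx': 387.8814807785435, 'fy': 387.8814807785435, 'cx': 280.06610955250414, 'cy': 209.07587999097774, 'origin': array([ 1.1276324 , -0.49725166,  1.1099508 ]), 'attitude': array([-2.34099887, -1.05151557,  0.35325001])}
top {'fx': 506.335304340399, 'fy': 506.335304340399, 'cx': 280.0170425445882, 'cy': 219.16584917919036, 'origin': array([ 0.4416858 , -0.00222809,  1.55033796]), 'attitude': array([-2.20120292,  2.15922579, -0.09773957])}
{'time': 0.1, 'q': array([ 1.09411947e+00,  2.64697302e-01,  1.60523804e+00, -8.41423420e-06,
        1.27368273e+00, -3.68668204e-02]), 'joint_vel': array([-0.0001481 , -0.00162236, -0.0050871 , -0.00110117, -0.00291332,
        0.00101689]), 'joint_torque': array([ 1.50470627e-03, -5.16709971e+01, -3.68592381e+01, -3.94247979e-05,
        6.35622549e-03,  6.65502716e-05]), 'tool_pos': array([0.2870926 , 0.61021897, 0.24707302]), 'tcp_rot': array([-0.68518275, -3.06544234,  0.00307992]), 'wrist_force': array([-0.22904624,  0.05254003, -0.10682134]), 'torque': array([-0.0129803 ,  0.00041347, -0.00471477]), 'grip_force': 0.0, 'width': 0.9997190969171617}
```

View pics/top0.png

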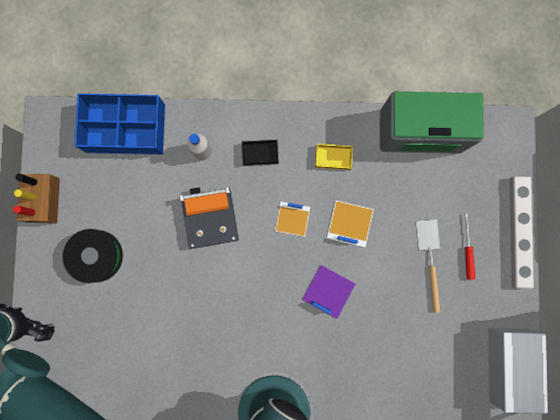

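View pics/scene0.png

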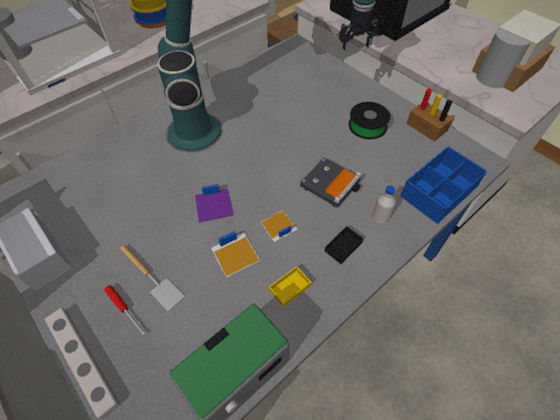

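The top view shows three things like a plate: a small golden one at (293,219), a large golden one at (350,223) and a purple one at (329,292). The purple one is ruled out, so the large golden one is meant. Its blue grip is at (347,240), on the robot side. The bed is at (210,218), with its flap at (206,203) on the far side. Next I'll confirm with a crop and measure.

Run:
```python
from h import *
c=read_camera("top");im=c["color"]
cv2.imwrite("pics/crop1.png",cv2.resize(im[170:265,170:390],None,fx=3.5,fy=3.5,interpolation=cv2.INTER_CUBIC))
hsv=cv2.cvtColor(im,cv2.COLOR_BGR2HSV)
def blobs(n,m,z,roi=None):
    if roi: 
        k=np.zeros_like(m);k[roi[1]:roi[3],roi[0]:roi[2]]=1;m=m*k
    for q in cv2.findContours(m,0,2)[0]:
        if cv2.contourArea(q)<25: continue
        r=cv2.minAreaRect(q);b=cv2.boxPoints(r);w=np.array([onplane(c,*p,z)[:2] for p in b])
        e=[w[1]-w[0],w[2]-w[1]]
        print(n,np.round(r[0],1),"ctr",w.mean(0).round(4),"sizes",[round(np.linalg.norm(x),4) for x in e],"ang",[round(np.degrees(np.arctan2(x[1],x[0])),1) for x in e])
I=cv2.inRange
blobs("gold",I(hsv,(12,120,120),(24,255,255)),.004,(265,185,385,255))
blobs("blue",I(hsv,(100,120,60),(125,255,255)),.044,(265,185,385,255))
blobs("flap",I(hsv,(5,150,120),(14,255,255)),.053,(170,180,250,255))
blobs("bed",I(hsv,(0,0,35),(180,90,85)),.04,(178,180,242,255))
```

```text
gold [292.  220.6] ctr [ 0.5697 -0.0451] sizes [np.float64(0.0733), np.float64(0.0863)] ang [np.float64(-8.3), np.float64(-98.4)]
gold [350.5 220.7] ctr [ 0.5729 -0.2246] sizes [np.float64(0.0974), np.float64(0.1127)] ang [np.float64(-12.3), np.float64(-102.0)]
blue [347.5 239.4] ctr [ 0.5134 -0.2103] sizes [np.float64(0.0087), np.float64(0.0584)] ang [np.float64(-13.5), np.float64(-103.0)]
flap [205.9 203.6] ctr [0.6113 0.2129] sizes [np.float64(0.1269), np.float64(0.0498)] ang [np.float64(-79.3), np.float64(-169.0)]
bed [209.3 220.5] ctr [0.5622 0.2033] sizes [np.float64(0.1497), np.float64(0.1459)] ang [np.float64(-79.3), np.float64(-169.1)]
```

View pics/crop1.png

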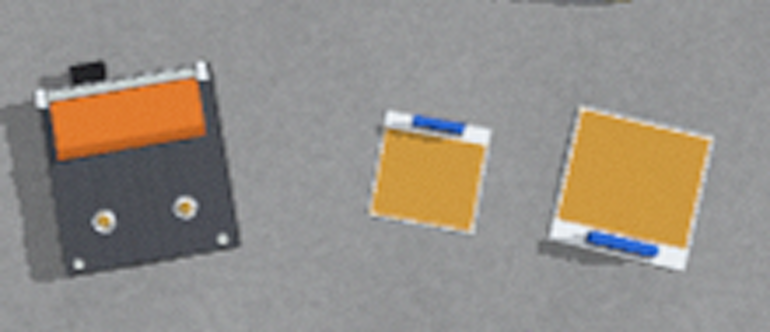

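The crop shows the large golden plate with white margins at top-view pixels (350,224). Its grip is at the lower edge, so it is the one meant. It measures about 113 mm wide for the gold part, with the 60 mm grip at (0.513, -0.210) and yaw about -13°. The bed's yaw is about +11°. On the way to the plate I'll look at the bed with the wrist camera.

```bash
cat >> h.py <<'E'
def tgt(yaw,pitch=0):
    # tool y along world yaw (deg), z down; pitch>0: nose (tool y) down
    a=np.radians(yaw);y=np.array([np.cos(a),np.sin(a),0]);z=np.array([0,0,-1.]);x=np.cross(y,z)
    return R.from_matrix(np.c_[x,y,z])*R.from_euler('x',pitch,degrees=True)
def delta(p,yaw,pitch=0):
    s=readout.read_state();T=R.from_rotvec(s["tcp_rot"])
    d=T.inv().apply(np.array(p)-s["tool_pos"]);r=(T.inv()*tgt(yaw,pitch)).as_rotvec(degrees=True)
    print("t",round(s["time"],2),"pos",s["tool_pos"].round(4),"yaw,..",T.as_matrix().round(3)[:,1],"F",s["wrist_force"].round(1),"w",round(s["width"],3),"\nDELTA",d.round(4),r.round(2))
E
python3 - <<'E'
from h import *
delta((.47,.17,.30),11)
s=tgt(11,10).as_matrix();print(s[:,1])
c=read_camera("wrist");print({k:v for k,v in c.items() if k!="color"})
E
```

```text
t 0.15 pos [0.2871 0.6103 0.2472] yaw,.. [ 0.426  0.905 -0.002] F [-0.4 -0.9 -0.2] w 1.0 
DELTA [-0.3529 -0.3206 -0.0522] [-9.00e-02  5.00e-02  5.38e+01]
[ 0.96671406  0.18791018 -0.17364818]
{'fx': 325.19226210127806, 'fy': 325.19226210127806, 'cx': 279.8782077479983, 'cy': 216.11916211228612, 'origin': array([0.21745528, 0.64252365, 0.3722637 ]), 'attitude': array([2.42564852, 1.53991456, 0.23483322])}
```

Call:
jog_arm(deltas=[-0.353,-0.321,-0.052,0,0,54,1,-0.353,-0.321,-0.052,0,0,54,1,-0.353,-0.321,-0.052,0,0,54,1,-0.353,-0.321,-0.052,0,0,54,1,-0.353,-0.321,-0.052,0,0,54,1,-0.353,-0.321,-0.052,0,0,54,1,-0.353,-0.321,-0.052,0,0,54,1,-0.353,-0.321,-0.052,0,0,54,1])

```text
time: 1.0
tool_pos: [0.4399, 0.2415, 0.2919]
tcp_rot: [2.003, 2.42, 0.001]
wrist_force: [1.0, -0.1, -0.1]
width: 1.002
grip_force: 0.0
```

Run:
```python
from h import *
delta((.47,.17,.30),11)
```

```text
t 1.0 pos [0.4399 0.2415 0.2919] yaw,.. [0.982 0.187 0.   ] F [ 1.  -0.1 -0.1] w 1.002 
DELTA [-0.0759  0.0162 -0.0081] [ 0.02 -0.   -0.23]
```

Call:
jog_arm(deltas=[-0.076,0.016,-0.008,0,0,0,1,-0.076,0.016,-0.008,0,0,0,1,-0.076,0.016,-0.008,0,0,0,1])

```text
time: 1.3
tool_pos: [0.471, 0.1686, 0.3002]
tcp_rot: [2.007, 2.415, 0.0]
wrist_force: [-0.8, 0.7, 0.2]
width: 1.001
grip_force: 0.0
```

Run:
```python
from h import *
delta((.47,.17,.30),11)
c=read_camera("wrist");cv2.imwrite("pics/w1.png",c["color"]);np.save("w1.npy",c,allow_pickle=True)
```

```text
t 1.3 pos [0.471  0.1686 0.3002] yaw,.. [0.983 0.183 0.001] F [-0.8  0.7  0.2] w 1.001 
DELTA [ 0.0015 -0.0007  0.0002] [ 0.08  0.07 -0.47]
```

View pics/w1.png

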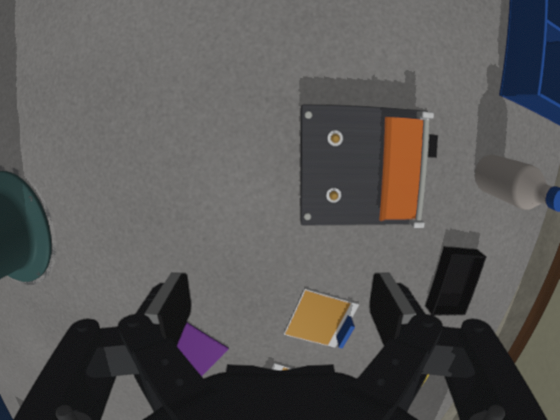

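The wrist view shows the bed with its brass pins at (335,138) and (333,195), the orange flap at (402,168) and the stop line at about x=427. I'll measure these.

Run:
```python
from h import *
c=np.load("w1.npy",allow_pickle=True).item();im=c["color"];hsv=cv2.cvtColor(im,cv2.COLOR_BGR2HSV)
P=lambda u,v,z:onplane(c,u,v,z,True)[:2]
pins=[]
for (u,v) in((335,138),(333,195)):
    s=hsv[v-11:v+12,u-11:u+12];m=cv2.inRange(s,(10,90,60),(30,255,255));n=cv2.moments(m,True)
    g=cv2.inRange(s,(0,0,130),(180,70,255));h,_=cv2.findContours(g,0,2);h=max(h,key=cv2.contourArea);(rc,rr)=cv2.minEnclosingCircle(h)
    p=np.array([u-11+n["m10"]/n["m00"],v-11+n["m01"]/n["m00"]]);pins.append(P(*p,.046));print(p.round(1),n["m00"],pins[-1].round(4),"ring z.04",P(u-11+rc[0],v-11+rc[1],.04).round(4),rr)
d=pins[0]-pins[1];print("pin dist",np.linalg.norm(d).round(4),"mid",np.mean(pins,0).round(4),"yaw",np.degrees(np.arctan2(d[1],d[0]))-90)
m=cv2.inRange(hsv,(5,150,90),(15,255,255));m[:,:370]=0;m[240:]=0
q=max(cv2.findContours(m,0,2)[0],key=cv2.contourArea);b=cv2.boxPoints(cv2.minAreaRect(q));print("flap px",b.round(1).tolist());print(np.array([P(*x,.051) for x in b]).round(4))
# white corner screws at front and dark bed outline
for (u,v) in((308,115),(307,217)):
    s=hsv[v-7:v+8,u-7:u+8];m=cv2.inRange(s,(0,0,140),(180,70,255));n=cv2.moments(m,True);print("screw",P(u-7+n["m10"]/n["m00"],v-7+n["m01"]/n["m00"],.04).round(4))
g=cv2.cvtColor(im,cv2.COLOR_BGR2GRAY).astype(int)
for v in (125,165,205): 
    r=g[v,290:312];u=290+np.argmin(np.diff(r))+.5;print("front",u,v,P(u,v,.04).round(4), "top rows")
for u in (320,350,370):
    r=g[210:235,u];v=210+np.argmax(np.diff(r))+.5;print("side-",u,v,P(u,v,.04).round(4))
    r=g[95:115,u];print("side+ col",u,r.tolist())
c2=read_camera("top");hs=cv2.cvtColor(c2["color"],cv2.COLOR_BGR2HSV)
bm=np.mean(pins,0);print("pins in top:",[proj(c2,(*p,.046)).round(1) for p in pins])
```

```text
[334.8 137.8] 53.0 [0.5246 0.2316] ring z.04 [0.5255 0.2314] 7.511159896850586
[333.3 195.2] 51.0 [0.5378 0.1635] ring z.04 [0.5388 0.163 ] 7.247699737548828
pin dist 0.0694 mid [0.5312 0.1976] yaw 10.952994820842846
flap px [[379.29998779296875, 219.89999389648438], [385.1000061035156, 116.5], [422.6000061035156, 118.5999984741211], [416.79998779296875, 222.0]]
[[0.6019 0.145 ]
 [0.5776 0.2701]
 [0.6258 0.2802]
 [0.6542 0.1516]]
screw [0.4889 0.2519]
screw [0.5128 0.1295]
front 299.5 125 [0.4815 0.238 ] top rows
front 299.5 165 [0.4907 0.191 ] top rows
front 299.5 205 [0.5005 0.1423] top rows
side- 320 224.5 [0.5311 0.1221]
side+ col 320 [85, 86, 86, 86, 86, 85, 86, 86, 83, 69, 57, 60, 63, 63, 62, 61, 63, 62, 62, 61]
side- 350 224.5 [0.5692 0.129 ]
side+ col 350 [86, 85, 85, 85, 84, 85, 85, 85, 85, 81, 65, 56, 61, 63, 63, 61, 63, 63, 63, 63]
side- 370 224.5 [0.5954 0.1338]
side+ col 370 [83, 83, 81, 82, 84, 86, 85, 86, 87, 87, 83, 65, 57, 61, 62, 62, 61, 64, 63, 64]
pins in top: [array([199.1, 232.7]), array([222.1, 228.7])]
```

Run:
```python
from h import *
delta((.49,-.25,.22),-12.8)
```

```text
t 1.4 pos [0.4697 0.1713 0.2995] yaw,.. [ 0.983  0.185 -0.   ] F [-0.5 -0.5 -1.1] w 1.003 
DELTA [-0.4178 -0.0581  0.0793] [-2.000e-02 -3.000e-02  2.348e+01]
```

Call:
jog_arm(deltas=[-0.418,-0.058,0.079,0,0,23.5,1,-0.418,-0.058,0.079,0,0,23.5,1,-0.418,-0.058,0.079,0,0,23.5,1,-0.418,-0.058,0.079,0,0,23.5,1,-0.418,-0.058,0.079,0,0,23.5,1,-0.418,-0.058,0.079,0,0,23.5,1,-0.418,-0.058,0.079,0,0,23.5,1,-0.418,-0.058,0.079,0,0,23.5,1])

```text
time: 2.2
tool_pos: [0.4899, -0.2211, 0.2254]
tcp_rot: [-2.451, -1.964, -0.001]
wrist_force: [1.1, -0.5, 0.0]
width: 1.001
grip_force: 0.0
```

Run:
```python
from h import *
delta((.49,-.25,.22),-12.8)
```

```text
t 2.2 pos [ 0.4899 -0.2211  0.2254] yaw,.. [ 0.976 -0.218  0.   ] F [ 1.1 -0.5  0. ] w 1.001 
DELTA [-0.0281  0.0064  0.0054] [ 0.   -0.04  0.22]
```

Close enough; let the arm settle for two rows, then look.

Call:
jog_arm(deltas=[0,0,0,0,0,0,1,0,0,0,0,0,0,1])

```text
time: 2.4
tool_pos: [0.4895, -0.2203, 0.2251]
tcp_rot: [-2.453, -1.959, 0.0]
wrist_force: [0.1, -0.2, -0.2]
width: 0.998
grip_force: 0.0
```

Run:
```python
from h import *
delta((.49,-.25,.22),-12.8)
c=read_camera("wrist");cv2.imwrite("pics/w2.png",c["color"]);np.save("w2.npy",c,allow_pickle=True)
im=c["color"];hsv=cv2.cvtColor(im,cv2.COLOR_BGR2HSV)
P=lambda u,v,z:onplane(c,u,v,z,True)[:2]
for n,m,z in(("gold",cv2.inRange(hsv,(12,120,90),(24,255,255)),.004),("blue",cv2.inRange(hsv,(100,120,50),(125,255,255)),.044)):
  for q in cv2.findContours(m,0,2)[0]:
    if cv2.contourArea(q)<80: continue
    r=cv2.minAreaRect(q);b=cv2.boxPoints(r);w=np.array([P(*p,z) for p in b]);e=[w[1]-w[0],w[2]-w[1]]
    print(n,np.round(r[0],1),np.round(r[1]),"ctr",w.mean(0).round(4),[round(np.linalg.norm(x),4) for x in e],[round(np.degrees(np.arctan2(x[1],x[0])),1) for x in e])
```

```text
t 2.4 pos [ 0.4895 -0.2203  0.2251] yaw,.. [ 0.975 -0.221 -0.002] F [ 0.1 -0.2 -0.2] w 0.998 
DELTA [-0.0288  0.0071  0.005 ] [-0.11 -0.08  0.04]
gold [355.3 174.1] [ 87. 102.] ctr [ 0.5752 -0.2251] [np.float64(0.1131), np.float64(0.0971)] [np.float64(77.1), np.float64(-11.6)]
gold [505.5 101.7] [96. 45.] ctr [ 0.7918 -0.1691] [np.float64(0.0782), np.float64(0.127)] [np.float64(3.3), np.float64(-91.7)]
gold [318.6  27. ] [55. 72.] ctr [ 0.5684 -0.0566] [np.float64(0.078), np.float64(0.0649)] [np.float64(-8.6), np.float64(-103.0)]
blue [  8.5 410. ] [17. 18.] ctr [-0.2268 -0.5586] [np.float64(0.1182), np.float64(0.0871)] [np.float64(41.2), np.float64(8.5)]
blue [304.  179.5] [61. 10.] ctr [ 0.5153 -0.2097] [np.float64(0.0094), np.float64(0.06)] [np.float64(-12.2), np.float64(-101.6)]
blue [106.9 156.7] [23. 58.] ctr [ 0.3224 -0.1373] [np.float64(0.0633), np.float64(0.0277)] [np.float64(62.3), np.float64(-23.9)]
blue [365.2  16.6] [35. 13.] ctr [ 0.6076 -0.0639] [np.float64(0.0131), np.float64(0.0365)] [np.float64(0.1), np.float64(-99.1)]
```

View pics/w2.png

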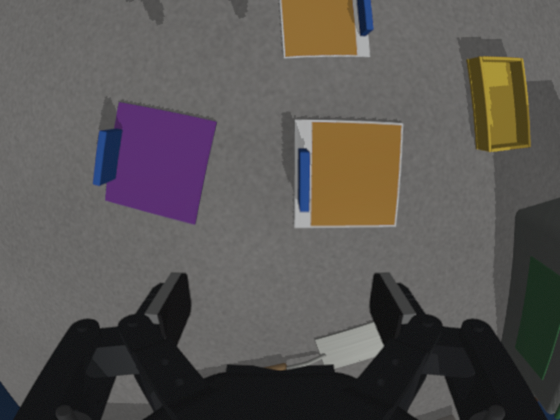

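The wrist view shows the plate at (349,174) and its grip at (304,179). The grip measures 9.4 by 60 mm, with its centre at (0.5153, -0.2097) and yaw about -12.2°.

Run:
```python
from h import *
delta((.5153,-.2097,.10),-12.2)
delta((.5153,-.2097,.026),-12.2)
```

```text
t 2.45 pos [ 0.4896 -0.2195  0.2255] yaw,.. [ 0.976 -0.219 -0.001] F [-0.3  0.7  0.9] w 0.997 
DELTA [0.015  0.023  0.1255] [-0.07 -0.07 -0.47]
t 2.45 pos [ 0.4896 -0.2195  0.2255] yaw,.. [ 0.976 -0.219 -0.001] F [-0.3  0.7  0.9] w 0.997 
DELTA [0.0149 0.0231 0.1995] [-0.07 -0.07 -0.47]
```

Call:
jog_arm(deltas=[0.015,0.023,0.05,0,0,-0.4,1,0.015,0.023,0.09,0,0,-0.4,1,0.015,0.023,0.125,0,0,-0.4,1,0.015,0.023,0.125,0,0,-0.4,1,0.015,0.023,0.125,0,0,-0.4,1])

```text
time: 2.95
tool_pos: [0.5155, -0.2094, 0.1013]
tcp_rot: [-2.443, -1.973, 0.0]
wrist_force: [0.3, 0.3, 0.9]
width: 1.004
grip_force: 0.0
```

Run:
```python
from h import *
delta((.5153,-.2097,.026),-12.2)
c=read_camera("wrist");im=c["color"];hsv=cv2.cvtColor(im,cv2.COLOR_BGR2HSV)
m=cv2.inRange(hsv,(100,120,50),(125,255,255))
for q in cv2.findContours(m,0,2)[0]:
    if cv2.contourArea(q)<300: continue
    r=cv2.minAreaRect(q);b=cv2.boxPoints(r);w=np.array([onplane(c,*p,.044,True)[:2] for p in b]);print(r,w.round(4).tolist(),w.mean(0).round(4))
delta((.5153,-.2097,.026),-12.2)
```

```text
t 2.95 pos [ 0.5155 -0.2094  0.1013] yaw,.. [ 0.978 -0.211 -0.001] F [0.3 0.3 0.9] w 1.004 
DELTA [-0.0003 -0.      0.0753] [-0.06 -0.03  0.05]
((280.5, 239.0), (100.0, 15.0), 90.0) [[0.519, -0.1743], [0.5274, -0.1762], [0.5141, -0.2404], [0.5047, -0.2384]] [ 0.5163 -0.2073]
((19.5, 197.5), (79.0, 37.0), 90.0) [[0.3248, -0.1026], [0.365, -0.1149], [0.3389, -0.1691], [0.2926, -0.1607]] [ 0.3303 -0.1368]
t 3.0 pos [ 0.5167 -0.2104  0.103 ] yaw,.. [ 0.977 -0.211  0.002] F [-0.  -1.3  0.7] w 1.001 
DELTA [ 0.0004 -0.0018  0.077 ] [0.14 0.02 0.01]
```

Call:
jog_arm(deltas=[0,0,0.04,0,0,0,1,0,0,0.065,0,0,0,1,0,0,0.075,0,0,0,1,0,0,0.075,0,0,0,1,0,0,0.075,0,0,0,0.3,0,0,0.075,0,0,0,-0.2,0,0,0.075,0,0,0,-0.4,0,0,0.075,0,0,0,-0.6], squeeze=30)

```text
time: 3.8
tool_pos: [0.516, -0.2117, 0.0271]
tcp_rot: [2.445, 1.97, 0.001]
wrist_force: [0.7, -0.2, 0.0]
width: 0.329
grip_force: 0.0
```

Call:
jog_arm(deltas=[0,0,0,0,0,0,-0.8,0,0,0,0,0,0,-1,0,0,0,0,0,0,-1,0,0,0,0,0,0,-1,0,0,0,0,0,0,-1,0,0,0,0,0,0,-1], squeeze=80)

```text
time: 4.4
tool_pos: [0.5156, -0.2115, 0.0266]
tcp_rot: [2.446, 1.97, 0.0]
wrist_force: [-2.3, 1.4, 7.1]
width: 0.113
grip_force: 79.0
```

Call:
jog_arm(deltas=[0,0,-0.03,0,0,0,-1,0,0,-0.07,0,0,0,-1,0,0,-0.1,0,0,0,-1,0,0,-0.12,0,0,0,-1,0,0,-0.12,0,0,0,-1,0,0,-0.12,0,0,0,-1])

```text
time: 5.0
tool_pos: [0.5147, -0.211, 0.1451]
tcp_rot: [-2.446, -1.97, 0.001]
wrist_force: [0.6, 0.5, -3.8]
width: 0.106
grip_force: 78.4
```

Run:
```python
from h import *
delta((.46,.1837,.15),11)
c=read_camera("wrist");cv2.imwrite("pics/w3.png",c["color"]);np.save("w3.npy",c,allow_pickle=True)
```

```text
t 5.0 pos [ 0.5147 -0.211   0.1451] yaw,.. [ 0.977 -0.213 -0.001] F [ 0.6  0.5 -3.8] w 0.106 
DELTA [ 0.374  -0.1375 -0.0047] [-5.00e-02 -2.00e-02 -2.33e+01]
```

View pics/w3.png

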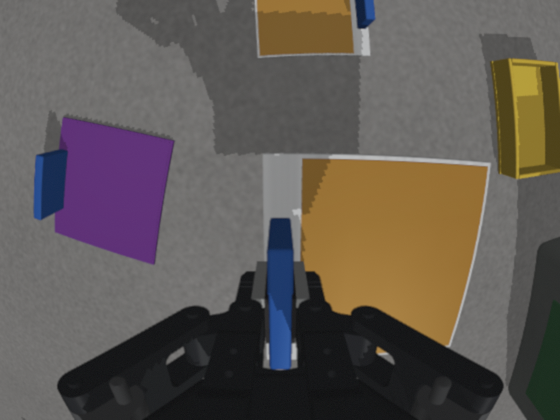

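Holding the plate: its grip is between the pads, with plate corners at (264,155), (490,163) and about (452,347). I'll check the plate's pose in the hand.

Run:
```python
from h import *
c=np.load("w3.npy",allow_pickle=True).item();im=c["color"]
g=cv2.cvtColor(im,cv2.COLOR_BGR2GRAY)
p0=np.array([.5147,-.211,.1451]);T=tgt(-12.3)
q=cv2.cornerSubPix(g,np.float32([[264,155],[490,163],[452,347]]).reshape(-1,1,2),(5,5),(-1,-1),(3,30,.01)).reshape(-1,2)
for u,v in q:
    for z in (.1231,): print((u,v),(T.inv().apply(onplane(c,u,v,z,True)-p0)*1000).round(1))
```

```text
(np.float32(262.58426), np.float32(153.12495)) [59.7 -7.8 22. ]
(np.float32(489.83218), np.float32(163.39406)) [ 59.  110.7  22. ]
(np.float32(452.0), np.float32(347.0)) [-60.3 113.1  22. ]
```

Call:
jog_arm(deltas=[0.374,-0.137,-0.005,0,0,-23.3,-1,0.374,-0.137,-0.005,0,0,-23.3,-1,0.374,-0.137,-0.005,0,0,-23.3,-1,0.374,-0.137,-0.005,0,0,-23.3,-1,0.374,-0.137,-0.005,0,0,-23.3,-1,0.374,-0.137,-0.005,0,0,-23.3,-1,0.374,-0.137,-0.005,0,0,-23.3,-1,0.374,-0.137,-0.005,0,0,-23.3,-1])

```text
time: 5.85
tool_pos: [0.4588, 0.1847, 0.1486]
tcp_rot: [-1.997, -2.423, 0.005]
wrist_force: [1.4, -0.6, -1.0]
width: 0.105
grip_force: 78.4
```

Run:
```python
from h import *
delta((.46,.1837,.15),11)
```

```text
t 5.85 pos [0.4588 0.1847 0.1486] yaw,.. [ 0.982  0.191 -0.004] F [ 1.4 -0.6 -1. ] w 0.105 
DELTA [-0.0012  0.001  -0.0014] [-0.23  0.03  0.01]
```

```bash
cat >> h.py <<'E'
BC=np.array([.5705,.2052]);BX=np.array([np.cos(np.radians(11)),np.sin(np.radians(11))]);BY=np.array([-BX[1],BX[0]])
def edge(ex,h,p,ey=0.0003,yaw=11):
    "far edge at bed x=ex, underside h above bed (m), pitch p deg"
    a=np.radians(p);f=.112*np.cos(a)-.026*np.sin(a);d=.112*np.sin(a)+.026*np.cos(a)
    xy=BC+BX*(ex-f)+BY*ey;delta((*xy,.04+h+d),yaw,p)
E
python3 - <<'E'
from h import *
edge(.010,.030,5)
edge(.012,.003,5)
E
```

```text
t 5.85 pos [0.4588 0.1847 0.1486] yaw,.. [ 0.982  0.191 -0.004] F [ 1.4 -0.6 -1. ] w 0.105 
DELTA [-0.0009  0.0145  0.0428] [4.77 0.03 0.  ]
t 5.85 pos [0.4588 0.1847 0.1486] yaw,.. [ 0.982  0.191 -0.004] F [ 1.4 -0.6 -1. ] w 0.105 
DELTA [-0.0009  0.0166  0.0698] [4.77 0.03 0.  ]
```

Call:
jog_arm(deltas=[-0.001,0.005,0.02,2.5,0,0,-1,-0.001,0.014,0.043,5,0,0,-1,-0.001,0.014,0.043,5,0,0,-1,-0.001,0.014,0.043,5,0,0,-1])

```text
time: 6.25
tool_pos: [0.4731, 0.1844, 0.1055]
tcp_rot: [-1.96, -2.378, 0.111]
wrist_force: [0.1, -0.2, -1.4]
width: 0.103
grip_force: 78.7
```

Run:
```python
from h import *
edge(.012,.003,5)
for n in("wrist","scene"):
    c=read_camera(n);np.save(n+"4.npy",c,allow_pickle=True)
    im=c["color"]
    if n=="wrist": cv2.imwrite("pics/w4.png",im)
    else: cv2.imwrite("pics/s4.png",cv2.resize(im[120:240,260:400],None,fx=5,fy=5,interpolation=cv2.INTER_CUBIC))
```

```text
t 6.25 pos [0.4731 0.1844 0.1055] yaw,.. [ 0.977  0.19  -0.092] F [ 0.1 -0.2 -1.4] w 0.103 
DELTA [0.0022 0.0047 0.0265] [-0.31  0.04 -0.01]
```

View pics/w4.png

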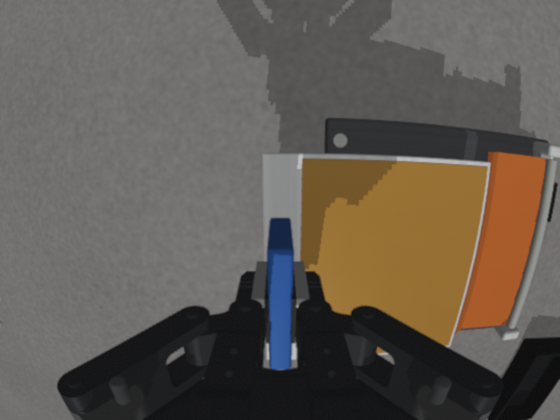

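The wrist view shows the plate just in front of the flap. The flap spans from (489,153) to (506,326), and the two lugs are at (553,152) and (510,335). I'll check the flap corners in bed coordinates.

Run:
```python
from h import *
c=np.load("wrist4.npy",allow_pickle=True).item();im=c["color"];hsv=cv2.cvtColor(im,cv2.COLOR_BGR2HSV)
m=cv2.inRange(hsv,(5,150,90),(12,255,255));m[:,:450]=0
q=max(cv2.findContours(m,0,2)[0],key=cv2.contourArea).reshape(-1,2);print(cv2.contourArea(q))
def B(u,v,z):
    d=onplane(c,u,v,z,True)[:2]-BC;return (np.array([d@BX,d@BY])*1000).round(1)
ap=cv2.approxPolyDP(q.reshape(-1,1,2),4,True).reshape(-1,2)
for u,v in ap: print((u,v),"z.051",B(u,v,.051),"z.056",B(u,v,.056))
print("screw",B(340,140,.04),"front corner",B(327,119,.04))
print("plate cnr near/far",B(263,154,.075+.004+.01),B(488,164,.070-.003+.004))
```

```text
8694.5
(np.int32(544), np.int32(159)) z.051 [67.3 61.5] z.056 [63.  61.9]
(np.int32(489), np.int32(152)) z.051 [20.7 61.5] z.056 [17.7 61.9]
(np.int32(492), np.int32(165)) z.051 [24.  53.8] z.056 [20.9 54.4]
(np.int32(482), np.int32(232)) z.051 [24.2 10.8] z.056 [21.  12.6]
(np.int32(456), np.int32(332)) z.051 [ 24.  -67.1] z.056 [ 20.9 -63.2]
(np.int32(506), np.int32(322)) z.051 [ 68.4 -62. ] z.056 [ 64.  -58.2]
(np.int32(531), np.int32(241)) z.051 [68.8  4.7] z.056 [64.4  6.7]
screw [-70.9  61.4] front corner [-78.7  73.4]
plate cnr near/far [-108.7   58. ] [ 8.7 56.5]
```

Everything agrees to about 1 mm once the known 2 mm lateral correction is applied. Descend to the entry pose.

Call:
jog_arm(deltas=[0.002,0.002,0.013,0,0,0,-1,0.002,0.005,0.024,-0.3,0,0,-1,0.002,0.005,0.026,-0.3,0,0,-1,0.002,0.005,0.026,-0.3,0,0,-1,0.002,0.005,0.026,-0.3,0,0,-1])

```text
time: 6.85
tool_pos: [0.4773, 0.1874, 0.0818]
tcp_rot: [-1.964, -2.383, 0.098]
wrist_force: [0.8, 0.1, -2.4]
width: 0.103
grip_force: 78.5
```

Run:
```python
from h import *
edge(.012,.003,5)
edge(.030,.002,4.5)
edge(.045,.0015,4)
c=read_camera("scene")
cv2.imwrite("pics/s5.png",cv2.resize(c["color"][130:230,280:400],None,fx=6,fy=6,interpolation=cv2.INTER_CUBIC))
```

```text
t 6.85 pos [0.4773 0.1874 0.0818] yaw,.. [ 0.978  0.19  -0.082] F [ 0.8  0.1 -2.4] w 0.103 
DELTA [ 0.     -0.0022  0.0033] [ 0.3  -0.   -0.01]
t 6.85 pos [0.4773 0.1874 0.0818] yaw,.. [ 0.978  0.19  -0.082] F [ 0.8  0.1 -2.4] w 0.103 
DELTA [0.     0.0156 0.0038] [-0.2  -0.   -0.01]
t 6.85 pos [0.4773 0.1874 0.0818] yaw,.. [ 0.978  0.19  -0.082] F [ 0.8  0.1 -2.4] w 0.103 
DELTA [0.     0.0304 0.004 ] [-0.7  -0.   -0.01]
```

View pics/s5.png

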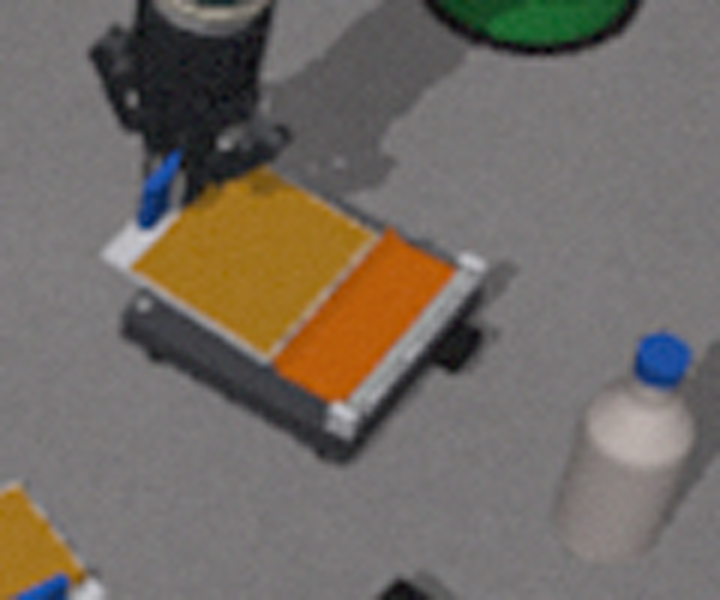

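The scene view shows the plate tilted in front of the flap at crop (255,265), parallel to it, with the lip edge clear. Measured height is about 3 mm too high, so I'll lower it before sliding.

Call:
jog_arm(deltas=[0,-0.002,0.0035,0.3,0,0,-1,0,-0.002,0.0035,0.3,0,0,-1,0,-0.002,0.0035,0.3,0,0,-1])

```text
time: 7.2
tool_pos: [0.475, 0.187, 0.0783]
tcp_rot: [-1.962, -2.38, 0.104]
wrist_force: [-0.6, -0.4, -2.0]
width: 0.106
grip_force: 78.6
```

Run:
```python
from h import *
edge(.012,.003,5)
edge(.012,.002,5)
edge(.030,.002,4.5)
edge(.045,.0015,4)
```

```text
t 7.2 pos [0.475  0.187  0.0783] yaw,.. [ 0.978  0.19  -0.087] F [-0.6 -0.4 -2. ] w 0.106 
DELTA [-0.0001 -0.0001 -0.0003] [-0.   -0.    0.01]
t 7.2 pos [0.475  0.187  0.0783] yaw,.. [ 0.978  0.19  -0.087] F [-0.6 -0.4 -2. ] w 0.106 
DELTA [-0.0001 -0.0001  0.0007] [-0.   -0.    0.01]
t 7.2 pos [0.475  0.187  0.0783] yaw,.. [ 0.978  0.19  -0.087] F [-0.6 -0.4 -2. ] w 0.106 
DELTA [-0.0001  0.0177  0.0001] [-0.5  -0.    0.01]
t 7.2 pos [0.475  0.187  0.0783] yaw,.. [ 0.978  0.19  -0.087] F [-0.6 -0.4 -2. ] w 0.106 
DELTA [-0.0001  0.0324  0.0003] [-1.   -0.    0.01]
```

Call:
jog_arm(deltas=[0,0.005,0.0005,0,0,0,-1,0,0.01,0.0005,-0.2,0,0,-1,0,0.015,0.0003,-0.4,0,0,-1,0,0.018,0,-0.5,0,0,-1,0,0.018,0,-0.5,0,0,-1])

```text
time: 7.7
tool_pos: [0.4933, 0.1906, 0.0768]
tcp_rot: [-1.966, -2.385, 0.093]
wrist_force: [0.4, 0.4, -1.8]
width: 0.105
grip_force: 78.7
```

Run:
```python
from h import *
edge(.030,.002,4.5)
edge(.045,.0015,4)
edge(.058,.001,3.5)
c=read_camera("wrist");cv2.imwrite("pics/w6.png",c["color"])
```

```text
t 7.7 pos [0.4933 0.1906 0.0768] yaw,.. [ 0.979  0.19  -0.078] F [ 0.4  0.4 -1.8] w 0.105 
DELTA [-0.0001 -0.001   0.0002] [ 0.03 -0.   -0.01]
t 7.7 pos [0.4933 0.1906 0.0768] yaw,.. [ 0.979  0.19  -0.078] F [ 0.4  0.4 -1.8] w 0.105 
DELTA [-0.0001  0.0137  0.0005] [-0.47 -0.   -0.01]
t 7.7 pos [0.4933 0.1906 0.0768] yaw,.. [ 0.979  0.19  -0.078] F [ 0.4  0.4 -1.8] w 0.105 
DELTA [-0.0001  0.0265  0.001 ] [-0.97 -0.   -0.01]
```

View pics/w6.png

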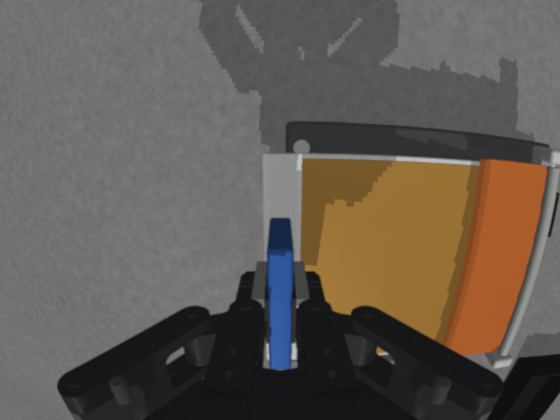

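The wrist view shows the plate's far edge hidden under the lip at about x=470. The flap is undisturbed and there is no contact force. I'll continue.

Call:
jog_arm(deltas=[0,0.005,0.0002,-0.2,0,0,-1,0,0.01,0.0004,-0.4,0,0,-1,0,0.014,0.0006,-0.5,0,0,-1,0,0.019,0.0008,-0.7,0,0,-1,0,0.023,0.001,-0.9,0,0,-1,0,0.026,0.001,-1,0,0,-1,0,0.026,0.001,-1,0,0,-1])

```text
time: 8.45
tool_pos: [0.5185, 0.1955, 0.0738]
tcp_rot: [-1.973, -2.394, 0.073]
wrist_force: [-0.1, 0.2, -1.3]
width: 0.107
grip_force: 78.8
```

Run:
```python
from h import *
edge(.058,.001,3.5)
edge(.065,.0005,3.3)
```

```text
t 8.45 pos [0.5185 0.1955 0.0738] yaw,.. [ 0.98   0.19  -0.061] F [-0.1  0.2 -1.3] w 0.107 
DELTA [-0.0001  0.0007 -0.0001] [ 0.02 -0.   -0.  ]
t 8.45 pos [0.5185 0.1955 0.0738] yaw,.. [ 0.98   0.19  -0.061] F [-0.1  0.2 -1.3] w 0.107 
DELTA [-0.0001  0.0077  0.0004] [-0.18 -0.   -0.  ]
```

Call:
jog_arm(deltas=[0,0.002,0.0002,0,0,0,-1,0,0.004,0.0004,-0.1,0,0,-1,0,0.005,0.0005,-0.2,0,0,-1,0,0.006,0.0005,-0.2,0,0,-1,0,0.007,0.0005,-0.2,0,0,-1,0,0.007,0.0005,-0.2,0,0,-1])

```text
time: 9.05
tool_pos: [0.525, 0.1968, 0.073]
tcp_rot: [-1.975, -2.395, 0.069]
wrist_force: [-1.9, -0.1, 2.0]
width: 0.104
grip_force: 79.4
```

Call:
jog_arm(deltas=[0,0.001,0,0,0,0,-1,0,0.0015,0,0,0,0,-1,0,0.002,0,0,0,0,-1,0,0.002,0,0,0,0,-1])

```text
time: 9.45
tool_pos: [0.5269, 0.1971, 0.0729]
tcp_rot: [-1.975, -2.395, 0.069]
wrist_force: [-3.5, -1.5, 5.6]
width: 0.1
grip_force: 79.7
```

Run:
```python
from h import *
edge(.065,.0,3.2)
```

```text
t 9.45 pos [0.5269 0.1971 0.0729] yaw,.. [ 0.98   0.19  -0.057] F [-3.5 -1.5  5.6] w 0.1 
DELTA [-0.0001 -0.001   0.0007] [-0.09 -0.   -0.  ]
```

Call:
jog_arm(deltas=[0,0.0005,-0.0003,0,0,0,-1,0,0.001,-0.0004,0,0,0,-1,0,0.0015,-0.0005,0,0,0,-1,0,0.0015,-0.0005,0,0,0,-1])

```text
time: 9.85
tool_pos: [0.5269, 0.1971, 0.0729]
tcp_rot: [-1.973, -2.394, 0.073]
wrist_force: [-8.1, -0.8, 6.6]
width: 0.109
grip_force: 79.9
```

At the stop: the force rises with no further advance. Now I'll lay the plate down, pivoting about the far edge.

Run:
```python
from h import *
edge(.0665,0,1.7)
edge(.0665,0,0)
```

```text
t 9.85 pos [0.5269 0.1971 0.0729] yaw,.. [ 0.98   0.19  -0.061] F [-8.1 -0.8  6.6] w 0.109 
DELTA [-0.0001 -0.0002  0.0037] [-1.78  0.    0.  ]
t 9.85 pos [0.5269 0.1971 0.0729] yaw,.. [ 0.98   0.19  -0.061] F [-8.1 -0.8  6.6] w 0.109 
DELTA [-0.0001 -0.0008  0.007 ] [-3.48  0.    0.  ]
```

Call:
jog_arm(deltas=[0,0,0.0013,-0.6,0,0,-1,0,0,0.0025,-1.2,0,0,-1,0,0,0.0037,-1.8,0,0,-1,0,-0.0003,0.0048,-2.4,0,0,-1,0,-0.0006,0.006,-3,0,0,-1,0,-0.0008,0.007,-3.5,0,0,-1,0,-0.0008,0.007,-3.5,0,0,-1])

```text
time: 10.55
tool_pos: [0.5255, 0.1969, 0.0666]
tcp_rot: [1.998, 2.424, 0.0]
wrist_force: [-8.9, -1.7, 11.7]
width: 0.102
grip_force: 80.9
```

Run:
```python
from h import *
edge(.0665,0,0); print(readout.read_state()["torque"])
```

```text
t 10.55 pos [0.5255 0.1969 0.0666] yaw,.. [0.982 0.191 0.   ] F [-8.9 -1.7 11.7] w 0.102 
DELTA [-0.0001  0.0003  0.0006] [0.02 0.01 0.  ]
[-0.23519178  1.38331425  0.01788132]
```

Call:
jog_arm(deltas=[0,0.0005,0.001,0,0,0,-1,0,0.0005,0.002,0,0,0,-1,0,0.0005,0.002,0,0,0,-1,0,0.0005,0.002,0,0,0,-1])

```text
time: 10.95
tool_pos: [0.5255, 0.1969, 0.0666]
tcp_rot: [-1.998, -2.423, 0.002]
wrist_force: [-16.3, -3.5, 26.1]
width: 0.109
grip_force: 83.2
```

Run:
```python
from h import *
edge(.0665,0,0); print(readout.read_state()["torque"])
c=read_camera("wrist");a=c["color"]
b=cv2.resize(read_camera("scene")["color"][130:230,280:400],(504,420),interpolation=cv2.INTER_CUBIC)
cv2.imwrite("pics/f.png",cv2.resize(np.hstack([a[:,200:],b]),None,fx=.9,fy=.9))
def B(u,v,z):
    d=onplane(c,u,v,z,True)[:2]-BC;return (np.array([d@BX,d@BY])*1000).round(1)
np.save("f.npy",c,allow_pickle=True)
```

```text
t 10.95 pos [0.5255 0.1969 0.0666] yaw,.. [ 0.982  0.191 -0.002] F [-16.3  -3.5  26.1] w 0.109 
DELTA [-0.0001  0.0003  0.0006] [-0.09  0.01 -0.  ]
[-0.56196782  2.49353664  0.0083565 ]
```

View pics/f.png

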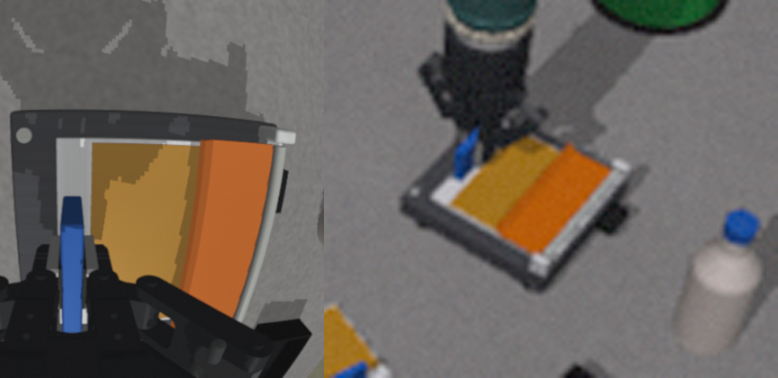

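The plate lies flat, home under the lowered flap, with the grip in the jaws. The arm did not move down under the extra push. One last check of centring and squareness before handing in.

Run:
```python
from h import *
c=np.load("f.npy",allow_pickle=True).item();g=cv2.cvtColor(c["color"],cv2.COLOR_BGR2GRAY).astype(int)
def B(u,v,z):
    d=onplane(c,u,v,z,True)[:2]-BC;return (np.array([d@BX,d@BY])*1000).round(1)
for u in(270,290,350,400):
    r=g[110:170,u];d=np.diff(r);v1=110+np.argmin(d[:30])+.5;v2=135+np.argmax(d[25:])+.5
    print(u,v1,v2,"bed edge",B(u,v1,.04),"plate edge",B(u,v2,.044))
q=np.uint8(c["color"]);hsv=cv2.cvtColor(q,cv2.COLOR_BGR2HSV);m=cv2.inRange(hsv,(5,150,90),(12,255,255));m[:,:400]=0
k=max(cv2.findContours(m,0,2)[0],key=cv2.contourArea)
for u,v in cv2.approxPolyDP(k,4,True).reshape(-1,2): print((u,v),"flap z.056",B(u,v,.056),"z.051",B(u,v,.051))
```

```text
270 121.5 152.5 bed edge [-50.6  74.5] plate edge [-50.5  60.4]
290 121.5 152.5 bed edge [-41.4  74.5] plate edge [-41.4  60.4]
350 122.5 153.5 bed edge [-13.3  74.7] plate edge [-13.7  60.4]
400 125.5 155.5 bed edge [11.7 74.6] plate edge [11.  60.3]
(np.int32(423), np.int32(156)) flap z.056 [17.7 62. ] z.051 [20.  61.5]
(np.int32(400), np.int32(320)) flap z.056 [ 18.1 -24.2] z.051 [ 20.5 -28. ]
(np.int32(458), np.int32(352)) flap z.056 [ 64.4 -54.3] z.051 [ 68.4 -59.2]
(np.int32(487), np.int32(256)) flap z.056 [64.7 11.6] z.051 [68.8  9.2]
(np.int32(503), np.int32(162)) flap z.056 [64.6 62.1] z.051 [68.7 61.6]
```

The plate is centred to within 1 mm (its edge at 60.4 mm, the bed's at 74.6) and square. The flap lip is at its rest position, and the plate is pressed flat.

```bash
python3 -c "
from h import *
print(finish_job())"
```

```text
the job is handed in; nothing more can be done
None
```

The build plate is on the bed, square and centred to within about 1 mm, with its far edge against the stop under the lowered flap. The gripper is still pressing it flat at about 26 N, and the job was handed in at about 11 s.

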